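# Lock the sample carousel for service

## Task

Turn the sample carousel by the bar handle on its hub until the hole in its ear lies over the hole in the tongue of its base. Then take the locking pin, the tall one with the round knob out of the three in the stand, push it fully home through both holes so that its flange lies on the ear, and let go of it.

Things in the scene. Friction and masses are not known exactly. Their poses are not given: they have to be found in the camera images.
- rotor (a joint): turn of the carousel's rotor about its vertical axis, rad, counter-clockwise from above; 0 = ear hole exactly over tongue hole; range +-1.9, starts between 0.5 and 1.2. Light drag (0.06 N m), stays where left. Rotor: dark steel disc, 156 mm across, top 49 mm above the table, with one ear, 50 mm wide and 10 mm thick, reaching 137 mm from the axis; hole 28 mm wide, 112 mm from the axis.
- handle (a point): middle of the black bar handle on the rotor's axis, 107 mm above the table. The bar is 64 mm long (this point's y axis, turning with the rotor), 16 mm thick (x axis), 30 mm tall (92 to 122 mm above the table). The ear lies towards this point's -y. Ten sample cups, 16 mm wide, stand on the rotor round it, 60 mm from the axis, tops 74 mm above the table.
- deck_hole (a point): centre of the mouth of the fixed hole in the aluminium tongue of the carousel's white base, 36 mm above the table; z up, -y points from the rotor's axis out along the tongue. The tongue is 50 mm wide and 36 mm high; its hole, 28 mm wide, goes down to the table, 112 mm from the rotor's axis. The ear passes 3 mm above the tongue.
- lock_pin: steel pin, 0.2 kg, upright in one of 3 places 75 mm apart in a white stand 50 mm high. Origin: centre of its lower tip, z up. Shaft 18 mm thick, 44 long, lowest 10 tapering to 7; flange 44 wide, z 44 to 49 mm; round knob to grip 26 wide, z 49 to 89. Tip 6 mm above the table in the stand, 5 when home (flange on ear). The other two pins: 32 mm flange, crossbar or low square head (z 76, 65).
Not all that is in view belongs to the job. Leave any green or red look-alike of the lock_pin alone.

How it is judged (in metres and radians):
On the way:
1. the carousel is turned until the ear's hole lies over the tongue's hole, within 10 degrees (value of joint rotor between -0.175 and 0.175 rad), for 0.2 s.
At the end, for the whole second after the job is handed in: The locking pin stands upright (within 10 degrees) and at rest through the ear's hole and the tongue's hole, its tip within 12 mm of the tongue hole's axis and at least 25 mm below the mouth of that hole (31 mm is fully home), and the rotor is within 10 degrees of alignment (all of step 1 and horizontal distance between lock_pin and deck_hole below 0.012 m and z of lock_pin in the frame of deck_hole below -0.025 m and angle between lock_pin's own z axis and vertical below 0.175 rad and linear speed of lock_pin below 0.02 m/s); the robot touches nothing.
It also fails if it takes over 48 s, if anything falls off the work surface, if the arm or the gripper's body presses on something with over 40 N, if the wrist force passes 120 N, or if a joint passes its speed limit or range.

## Robot

A 6-joint arm with a two-finger parallel gripper is mounted at the origin on the work surface. World frame = base frame: x ahead of the robot, y to its left, z up, the work surface at z = 0. Lengths are in mm, angles in rad, forces in N, time in s.
With the tool pointing down it reaches from about 425 to 1125 mm from the base axis. Payload 14.9 kg.
Tool frame: the origin (TCP) lies at the very end of the fingers, on their centre line; the grasp point (between the pads) lies 19 mm behind it (env.grip_depth is the distance from the TCP to the grasp point, in mm); z points along the fingers, x is the direction in which the jaws open and shut, and the axes are right-handed (so a half turn about z gives the same grasp; the last joint's range is limited). The gripper opens to 91 mm and grips with 3 to 60 N. Pads are 32 mm wide; open, the fingers measure 118 mm over their backs; the gripper's body (76 mm by 178 mm) begins 60 mm behind the grasp point.
Start: joints at [1.282, 0.379, 1.734, -0, 1.028, -0.033], TCP at [177.12, 677.234, 184.032] pointing down, gripper open.
Joint ranges: [-2.77, 2.77], [-0.74, 2.19], [0, 2.66], [-1.06, 4.2], [0.31, 2.87], [-3.08, 3.08]. Speed limits (rad/s): [1.89, 1.89, 2.39, 3.14, 3.14, 3.14].

## Interface

Orientations are given as [roll, pitch, yaw] about the fixed x, y, z axes, in that order (R = Rz(yaw) Ry(pitch) Rx(roll)).
In Python, from cell import status, eyes, env gives the robot as it stands. The module is installed in compiled form; this text tells all that it offers.
- The arm moves only by the tool drive_tool, never from a script. Its argument "increments" is a list of rows, each a list of 5 numbers: the closure, from 0 (fully open) to 1 (shut), then the shift along the tool's x, y, z in cm, then the turn about the tool's z in degrees. In form: [[jaw, dx, dy, dz, twist], ...]. A call has 1 to 20 rows; each row shifts and turns the commanded pose from where the row before left it, along the tool's axes as they then stand; what a row does not reach is not made up. A row lasts 1/12 s, in which the tool goes at most 41.7 mm and 7.16 degrees, less where a joint would pass 70% of its speed; a pose out of reach is approached as far as the arm can. A call is refused whole if a number of a shift passes 4.17 or a number of a turn 7.16, either way. A call with a gripper value outside its range is refused whole. The fingers move at their own pace and stop on an object; "grip_force" is the grip in N (left out, the last holds). Time passes only in rows, so rows that do not move let the fingers close. It gives the time, the measured TCP pose, the force and the opening at its end, in the units of the state.
- status.read_state(): the state, without advancing time (a new reading comes with each control period).
- eyes.snapshot(name): name is "scene" or "top"; returns the picture (400x640x3 uint8, red, green, blue); there is no depth.
- eyes.calibration(name): a dict with "fovy" (degrees; the focal length in pixels is half the picture's height over the tangent of half this angle, whatever the lens; pixels are square), "cx", "cy" (the principal point, pixels), "rvec" (rotation vector, rad) and "tvec" (3), from world to camera coordinates, as OpenCV has them. Camera axes: x right, y down, z forward; pixel columns grow to the right and rows downward; lengths in mm; the calibration is good to about 2 mm. A picture is of the moment at which its call begins. calibration takes no time and is no camera call.
- env.hand_in(): hands the job in, once; it reports no verdict.
The state is a dict: "time_s": time; "joint_pos": joint angles; "dq": joint speeds; "tau": joint torques, N m; "eef_pos": TCP position; "eef_rot": TCP orientation; "wrist_force": force on the tool from outside, world axes, zero at the start; "torque": the same for the moment, N m; "gripper_width": opening from 0.0 (shut) to 1.0 (fully open).
Only numpy, scipy, OpenCV 4.12 (cv2) and the standard library are available. Lean on these libraries where they do the work, as an engineer would, in place of code of your own. Each camera call takes 0.05 s, during which the arm holds its last target. There are 200 camera calls.

## Working session

There is one attempt and no reset: what is moved stays moved. The work goes in short steps, Python scripts to look and compute and a tool call to move; the robot and the scene stay as the last step left them, time stands still between calls to the robot, and variables do not carry over. Pictures are saved under pics/ and viewed, about 8 in all and at most 12, crops included, and the job is handed in when it is done.

Besides the shell and the picture viewer there is one more tool, called in YAML: its name, and indented under it one key for each argument. drive_tool: Moves the arm, as the interface text tells. Its arguments: {"type":"object","properties":{"increments":{"type":"array","items":{"type":"array","items":{"type":"number"}}},"grip_force":{"type":"number"}},"required":["increments"]}

```bash
mkdir -p pics
cat > h.py <<'E'
import numpy as np, cv2
from cell import status, eyes, env
def cal(n):
    c=eyes.calibration(n); f=200/np.tan(np.radians(c['fovy'])/2)
    K=np.array([[f,0,c['cx']],[0,f,c['cy']],[0,0,1]]); return K,np.array(c['rvec'],float),np.array(c['tvec'],float)
def ray(n,u,v,z):
    K,r,t=cal(n); R=cv2.Rodrigues(r)[0]; C=-R.T@t
    d=R.T@np.linalg.inv(K)@np.array([u,v,1.]); return (C+d*(z-C[2])/d[2]).round(1)
def proj(n,p):
    K,r,t=cal(n); return cv2.projectPoints(np.array(p,float).reshape(-1,1,3),r,t,K,None)[0].reshape(-1,2).round(1)
def snap(n,f):
    im=eyes.snapshot(n); cv2.imwrite('pics/'+f,im[:,:,::-1]); return im
E
python3 - <<'E'
from h import *
for n in('scene','top'):
    snap(n,n+'0.png'); c=eyes.calibration(n); print(c)
    K,r,t=cal(n);print(-cv2.Rodrigues(r)[0].T@t)
print(status.read_state())
E
```

```text
{'fovy': 48.85319366384769, 'cx': 321.15801233648386, 'cy': 200.13126680950597, 'rvec': array([ 0.83110098,  2.60018514, -1.06333754]), 'tvec': array([ 472.30057561, -131.39028016, 1113.36892979])}
[876.61843018 447.8450927  714.77025265]
{'fovy': 51.14503000084677, 'cx': 317.28590437400817, 'cy': 206.76432168854197, 'rvec': array([ 2.13802425, -2.1535822 ,  0.17600531]), 'tvec': array([-57.39593137, 546.1940902 , 970.75543779])}
[ 390.47592404  -50.90043075 1043.51621741]
{'time_s': 0.1, 'joint_pos': array([ 1.28167790e+00,  3.79336720e-01,  1.73472167e+00,  3.62503778e-06,
        1.02850602e+00, -3.32966212e-02]), 'dq': array([-0.00079836, -0.00307782, -0.00289836,  0.00069506,  0.00081215,
       -0.0017847 ]), 'tau': array([-1.12902959e-03, -7.65036821e+01, -4.35292661e+01,  6.51865359e-02,
        3.99211119e-02,  4.15448062e-05]), 'eef_pos': array([177.02097822, 676.84944655, 183.46778256]), 'eef_rot': array([-3.14155720e+00,  9.71115140e-04,  1.31497266e+00]), 'wrist_force': array([-0.21189535,  0.48040073, -0.40587095]), 'torque': array([ 0.01518994, -0.03986072, -0.01529965]), 'gripper_width': 1.0025479196947928}
```

View pics/scene0.png

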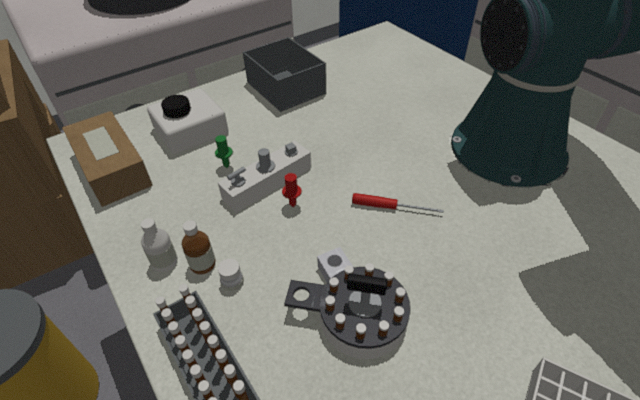

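View pics/top0.png

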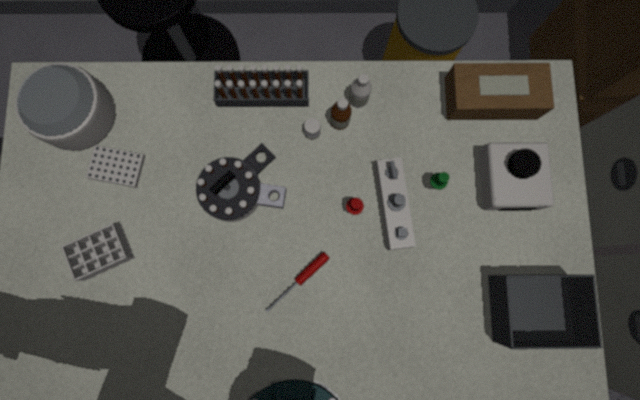

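Scene: carousel with its ear at (300,295), the tongue at (333,262) and the stand at (265,175). The middle pin looks like the round knob, with red and green decoys beside it. Top: hub (228,187), ear hole (261,156), tongue hole (274,196), middle pin (397,200). I'll zoom in on both.

Run:
```python
from h import *
t=cv2.imread('pics/top0.png');s=cv2.imread('pics/scene0.png')
a=cv2.resize(t[135:235,185:297],None,fx=3.5,fy=3.5,interpolation=3)
b=cv2.resize(t[145:257,345:457],None,fx=3.5,fy=3.5,interpolation=3)
c=cv2.resize(s[120:220,205:325],None,fx=2,fy=2)
o=np.zeros((592,784,3),np.uint8);o[:350,:392]=a;o[:392,392:784]=b;o[392:592,0:240]=c;c2=cv2.resize(s[235:335,270:420],None,fx=2,fy=2);o[392:592,250:550]=c2
cv2.imwrite('pics/c0.png',o)
```

```text
(no output)
```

View pics/c0.png

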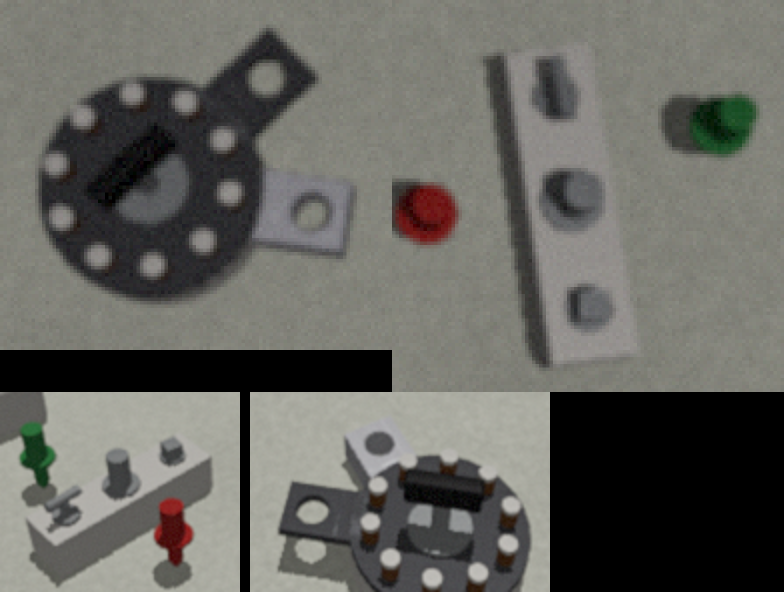

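Run:
```python
from h import *
R=lambda n,u,v,z:ray(n,u,v,z)
print('axis disc',R('top',228.4,188.7,49),'handle',R('top',222.4,182.1,122))
print('handle ends',R('top',185+96/3.5,135+194/3.5,122),R('top',185+169/3.5,135+135/3.5,122))
e=R('top',261,157.3,49);d=R('top',274.1,195.3,36);print('ear',e,'deck',d)
print('knob',R('top',398.7,199.3,95),'flange',R('top',396.4,202.1,55))
print('scene: deck',R('scene',270+(379-250)/2,235+(444-392)/2,36),'ear',R('scene',270+(313-250)/2,235+(511-392)/2,49),
 'knobtop',R('scene',205+118/2,120+(455-392)/2,95),'flange',R('scene',205+121/2,120+(487-392)/2,55))
print('stand row',R('top',345+(555-392)/3.5,145+90/3.5,60),R('top',345+(590-392)/3.5,145+307/3.5,60))
# cup centroid
pts=[(132,93),(184,102),(222,140),(230,193),(203,240),(152,265),(99,256),(61,217),(57,163),(84,118)]
p=np.array([R('top',185+x/3.5,135+y/3.5,74) for x,y in pts]);c=p.mean(0);print('cups',c)
# circle fit
for a in(c,):
  for n,q in(('ear',e),('deck',d)):
    v=q-a;print(n,np.hypot(*v[:2]),np.degrees(np.arctan2(v[1],v[0])))
```

```text
axis disc [590.4 153.4  49. ] handle [590.9 152.3 122. ]
handle ends [572. 174. 122.] [610.4 128.3 122. ]
ear [668.3  75.6  49. ] deck [575.8  44.1  36. ]
knob [ 553.8 -248.8   95. ] flange [ 553.9 -251.3   55. ]
scene: deck [578.9  47.7  36. ] ear [673.9  79.7  49. ] knobtop [ 555.3 -247.8   95. ] flange [ 560.1 -241.5   55. ]
stand row [ 630.1 -241.5   60. ] [ 479.7 -259.9   60. ]
cups [592.03 154.83  74.  ]
ear 109.97502352807203 -46.09051464801166
deck 111.9131171936516 -98.3386234910438
```

The axis is near (591,154), the ear points at about -46° and the tongue at about -98°, so the rotor is at about +0.91 rad. The lock pin is the middle one, near (554.5,-249). Next I move above the handle.

drive_tool:
  increments:
    - [0,-2.23,2.96,0,0]
    - [0,-2.23,2.96,0,0]
    - [0,-2.23,2.96,0,0]
    - [0,-2.23,2.96,0,0]
    - [0,-2.23,2.96,0,0]
    - [0,-2.23,2.96,0,0]
    - [0,-2.23,2.96,0,0]
    - [0,-2.23,2.96,0,0]
    - [0,-2.23,2.96,0,0]
    - [0,-2.23,2.96,0,0]
    - [0,-2.23,2.96,0,0]
    - [0,-2.23,2.96,0,0]
    - [0,-2.23,2.96,0,0]
    - [0,-2.23,2.96,0,0]
    - [0,-2.23,2.96,0,0]
    - [0,-2.23,2.96,0,0]
    - [0,-2.23,2.96,0,0]
    - [0,-2.23,2.96,0,0]
  grip_force: 15

```text
time_s: 1.6
eef_pos: [591.7, 152.3, 183.9]
eef_rot: [-3.141, 0.0, 1.315]
wrist_force: [1.1, -0.1, 0.4]
gripper_width: 0.997
```

drive_tool:
  increments:
    - [0,0,0,0,6.2]
    - [0,0,0,0,6.2]
    - [0,0,0,0,6.2]
    - [0,0,0,0,6.2]
    - [0,0,0,0,6.2]
    - [0,0,0,0,0]
    - [0,0,0,0,0]

```text
time_s: 2.18
eef_pos: [590.8, 154.0, 183.8]
eef_rot: [-3.141, 0.0, 0.777]
wrist_force: [0.0, -0.3, -0.6]
gripper_width: 1.0
```

drive_tool:
  increments:
    - [0,0,0,2.5,0]
    - [0,0,0,2.5,0]
    - [0,0,0,2.2,0]
    - [0,0,0,2.2,0]
    - [0,0,0,0,0]
    - [1,0,0,0,0]
    - [1,0,0,0,0]
    - [1,0,0,0,0]
    - [1,0,0,0,0]
    - [1,0,0,0,0]
    - [1,0,0,0,0]
    - [1,0,0,0,0]
    - [1,0,0,0,0]
    - [1,0,0,0,0]
    - [1,0,0,0,0]
  grip_force: 20

```text
time_s: 3.43
eef_pos: [591.0, 154.1, 90.0]
eef_rot: [-3.142, 0.0, 0.774]
wrist_force: [-0.8, -0.3, 0.7]
gripper_width: 0.299
```

drive_tool:
  increments:
    - [1,0,0,0,0]
    - [1,0,0,0,0]
    - [1,0,0,0,0]
    - [1,0,0,0,0]
    - [1,0,0,0,0]
    - [1,0,0,0,0]

```text
time_s: 3.93
eef_pos: [594.6, 157.2, 90.5]
eef_rot: [3.14, -0.009, 0.773]
wrist_force: [21.4, 27.1, -22.6]
gripper_width: 0.17
```

The clamp pulled the TCP by about 4.8 mm along jaw +x. So the true axis is near (594.6,157.4), which matches the scene camera's offset. I'll relieve that strain and then turn.

drive_tool:
  increments:
    - [1,0.25,0,0,0]
    - [1,0.25,0,0,0]
    - [1,0,0,0,0]
    - [1,0,0,0,0]
    - [1,0,0,0,0]

```text
time_s: 4.35
eef_pos: [594.5, 157.4, 90.2]
eef_rot: [-3.142, 0.0, 0.774]
wrist_force: [-0.8, -2.0, 5.0]
gripper_width: 0.167
```

drive_tool:
  increments:
    - [1,0,0,0,4]
    - [1,0,0,0,4]
    - [1,0,0,0,4]
    - [1,0,0,0,4]
    - [1,0,0,0,4]
    - [1,0,0,0,4]
    - [1,0,0,0,0]
    - [1,0,0,0,0]

```text
time_s: 5.02
eef_pos: [594.5, 157.4, 90.2]
eef_rot: [3.142, 0.0, 0.357]
wrist_force: [-2.4, -2.1, 5.3]
gripper_width: 0.171
```

drive_tool:
  increments:
    - [1,0,0,0,4]
    - [1,0,0,0,4]
    - [1,0,0,0,4]
    - [1,0,0,0,4]
    - [1,0,0,0,4]
    - [1,0,0,0,4]
    - [1,0,0,0,4.4]
    - [1,0,0,0,0]
    - [1,0,0,0,0]
    - [1,0,0,0,0]

```text
time_s: 5.85
eef_pos: [594.4, 157.4, 90.1]
eef_rot: [3.141, 0.0, -0.138]
wrist_force: [-2.7, -2.1, 5.8]
gripper_width: 0.171
```

Run:
```python
from h import *
s=snap('scene','s1.png');t=snap('top','t1.png')
o=np.zeros((500,800,3),np.uint8)
o[:,:400]=cv2.resize(s[215:315,280:360],(400,500),interpolation=3);o[:,400:]=cv2.resize(t[140:240,215:295],(400,500),interpolation=3)
cv2.imwrite('pics/c1.png',o[:,:,::-1])
```

```text
(no output)
```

View pics/c1.png

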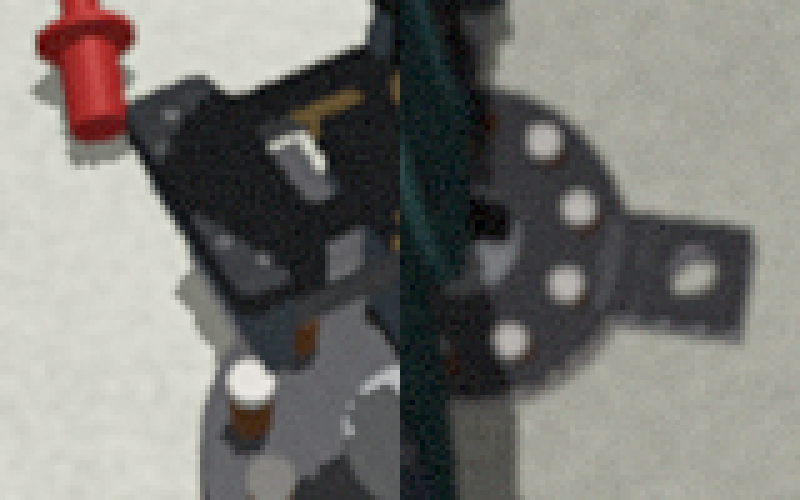

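The ear now covers the tongue: the ear hole is at (273.6,194.4) in top, with only a sliver of tongue showing. The scene view is blocked by the gripper. I'll release, lift, move above the pin and look again.

drive_tool:
  increments:
    - [0.5,0,0,0,0]
    - [0.5,0,0,0,0]
    - [0.5,0,0,0,0]
    - [0.5,0,0,-3.3,0]
    - [0.5,0,0,-3.3,0]
    - [0.5,0,0,-3.3,0]
    - [0.5,0,0,0,0]

```text
time_s: 6.53
eef_pos: [597.8, 158.4, 195.4]
eef_rot: [-3.139, -0.008, -0.14]
wrist_force: [1.1, 0.4, 1.3]
gripper_width: 0.501
```

drive_tool:
  increments:
    - [0.45,0.146,3.38,0,0]
    - [0.45,0.146,3.38,0,0]
    - [0.45,0.146,3.38,0,0]
    - [0.45,0.146,3.38,0,0]
    - [0.45,0.146,3.38,0,0]
    - [0.45,0.146,3.38,0,0]
    - [0.45,0.146,3.38,0,0]
    - [0.45,0.146,3.38,0,0]
    - [0.45,0.146,3.38,0,0]
    - [0.45,0.146,3.38,0,0]
    - [0.45,0.146,3.38,0,0]
    - [0.45,0.146,3.38,0,0]
    - [0.45,0,0,0,0]
    - [0.45,0,0,0,0]

```text
time_s: 7.7
eef_pos: [554.8, -247.8, 188.7]
eef_rot: [-3.141, 0.0, -0.142]
wrist_force: [0.1, -0.1, -0.0]
gripper_width: 0.549
```

Run:
```python
from h import *
s=snap('scene','s2.png');t=snap('top','t2.png')
o=np.zeros((600,800,3),np.uint8)
o[:300,:400]=cv2.resize(s[235:295,280:360],(400,300),interpolation=3);o[:300,400:]=cv2.resize(t[165:225,215:295],(400,300),interpolation=3)
o[300:,:400]=cv2.resize(s[110:200,205:325],(400,300),interpolation=3);o[300:,400:]=cv2.resize(t[150:240,340:460],(400,300),interpolation=3)
cv2.imwrite('pics/c2.png',o[:,:,::-1])
```

```text
(no output)
```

View pics/c2.png

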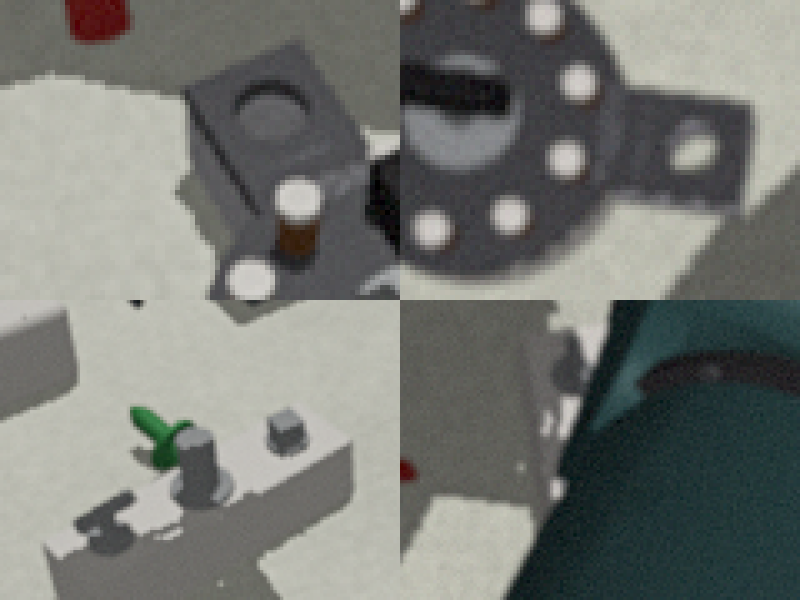

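The green look-alike seems to have moved and is lying down. I'll check the full view before going on.

View pics/s2.png

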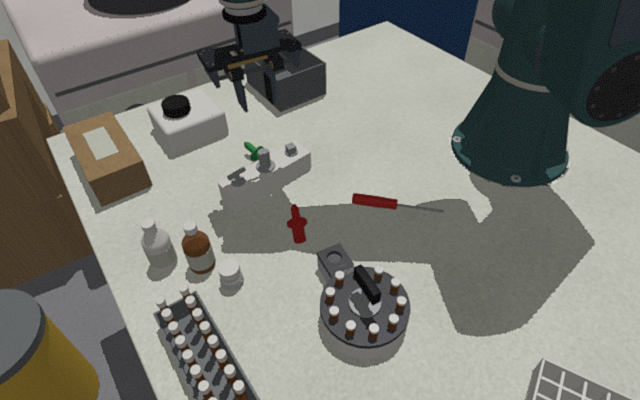

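Run:
```python
from h import *
st=status.read_state();print(st['eef_pos'],st['eef_rot'])
p=st['eef_pos'];y=st['eef_rot'][2];x=np.array([np.cos(y),np.sin(y),0])
print('tips',proj('scene',[p,p+x*25,p-x*25,p+x*38,p-x*38]))
A=np.array([594.5,157.4])
for n,u,v in(('scene',280+271/5,235+109/5),('top',215+293.5/5,165+150/5)):
    e=ray(n,u,v,49);w=e[:2]-A;print(n,'ear',e,np.hypot(*w),np.degrees(np.arctan2(w[1],w[0])))
print('pin',[ray('scene',264.1,151.1,z) for z in(95,)],proj('scene',[[555.5,-247,95],[555.5,-247,55]]),proj('top',[[555.5,-247,95],[555.5,-247,55]]))
s=cv2.imread('pics/s2.png');cv2.imwrite('pics/c3.png',np.hstack([cv2.resize(s[30:120,190:310],(400,300),interpolation=3),cv2.resize(s[130:190,225:305],(400,300),interpolation=3)]))
```

```text
[ 554.9841112  -246.02230278  188.72085859] [-3.14133520e+00  3.12596940e-04 -1.40425264e-01]
tips [[259.5 116.4]
 [248.1 119.9]
 [270.8 113.1]
 [242.  121.7]
 [276.6 111.4]]
scene ear [579.4  47.3  49. ] 111.13064383868206 -97.8092843404353
top ear [574.2  43.8  49. ] 115.39952339589622 -100.13165404935684
pin [array([ 554.4, -248.9,   95. ])] [[264.1 151.7]
 [266.  165.4]] [[397.9 198.6]
 [394.6 201.5]]
```

View pics/c3.png

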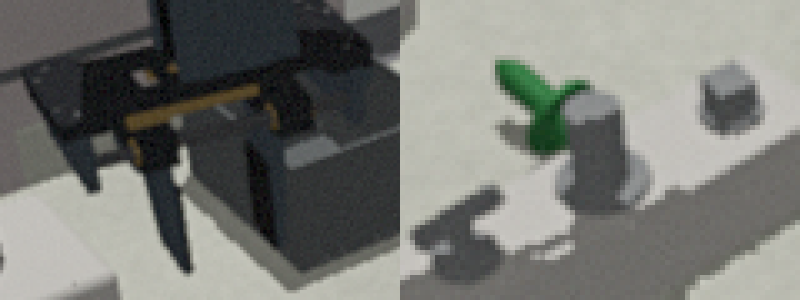

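The fingertips appear about 9 px higher than their reported pose projects. I'll go down part-way, still above the knob, and compare again.

drive_tool:
  increments:
    - [0.45,0,0,2.5,0]
    - [0.45,0,0.1,2.5,0]
    - [0.45,0,0,2.5,0]
    - [0.45,0,0,0,0]
    - [0.45,0,0,0,0]
    - [0.45,0,0,0,0]

```text
time_s: 8.3
eef_pos: [555.8, -247.1, 115.3]
eef_rot: [3.141, -0.001, -0.14]
wrist_force: [0.1, -0.1, 0.8]
gripper_width: 0.549
```

Run:
```python
from h import *
st=status.read_state();print(st['eef_pos'],st['eef_rot'])
p=st['eef_pos'];y=st['eef_rot'][2];x=np.array([np.cos(y),np.sin(y),0])
q=proj('scene',[p,p+x*25,p-x*25]);print('tips',q)
s=snap('scene','s4.png')[:,:,::-1].copy()
o=cv2.resize(s[80:185,205:325],(800,700),interpolation=3)[:600]
k=800/120
for a,b in q: cv2.circle(o,(int((a-205)*k),int((b-80)*k)),4,(255,0,255),-1)
cv2.imwrite('pics/c4.png',o)
```

```text
[ 555.77063041 -247.09376452  115.32288717] [ 3.14129160e+00 -1.03715084e-03 -1.39572355e-01]
tips [[262.9 144.5]
 [252.1 148. ]
 [273.6 141.1]]
```

View pics/c4.png

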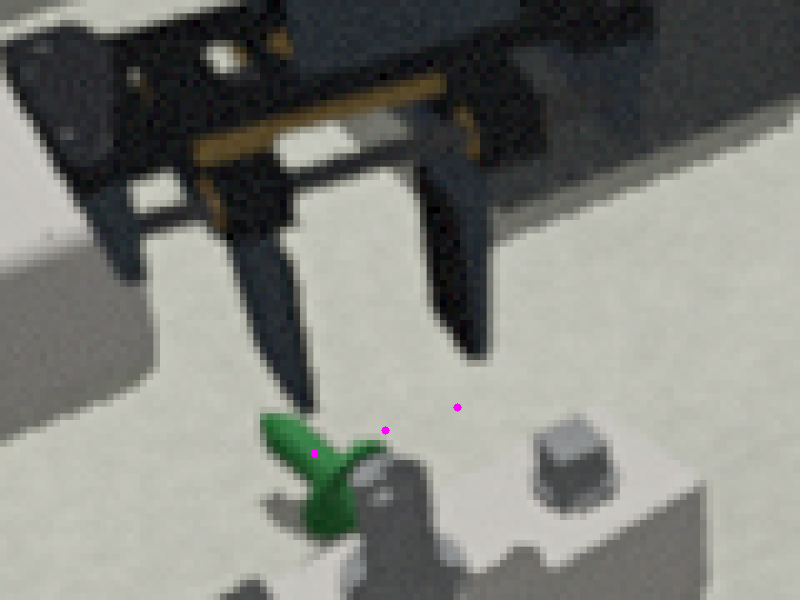

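drive_tool:
  increments:
    - [0.73,0,0,0,0]
    - [0.73,0,0,0,0]
    - [0.73,0,0,0,0]
    - [0.73,0,0,0,0]
    - [0.73,0,0,0,0]
    - [0.73,0,0,0,0]

```text
time_s: 8.85
eef_pos: [555.0, -247.5, 114.1]
eef_rot: [3.142, -0.0, -0.141]
wrist_force: [-0.3, 0.1, 0.9]
gripper_width: 0.269
```

Run:
```python
from h import *
st=status.read_state();print(st['eef_pos'],env.grip_depth)
p=st['eef_pos'];y=st['eef_rot'][2];x=np.array([np.cos(y),np.sin(y),0])
g=p+np.array([0,0,env.grip_depth])
q=proj('scene',[p,p+x*12,p-x*12,g,p+[0,10,0],p+[0,0,10]]);print(q)
s=snap('scene','s5.png')[:,:,::-1].copy();t=snap('top','t5.png')[:,:,::-1]
o=cv2.resize(s[95:185,225:305],(533,600),interpolation=3)
k=600/90
for a,b in q[:4]: cv2.circle(o,(int((a-225)*k),int((b-95)*k)),3,(255,0,255),-1)
cv2.imwrite('pics/c5.png',o)
```

```text
[ 554.97782646 -247.52282357  114.13490921] 18.8
[[263.2 144.7]
 [258.1 146.3]
 [268.3 143.1]
 [262.3 137.8]
 [265.5 147. ]
 [262.7 141. ]]
```

View pics/c5.png

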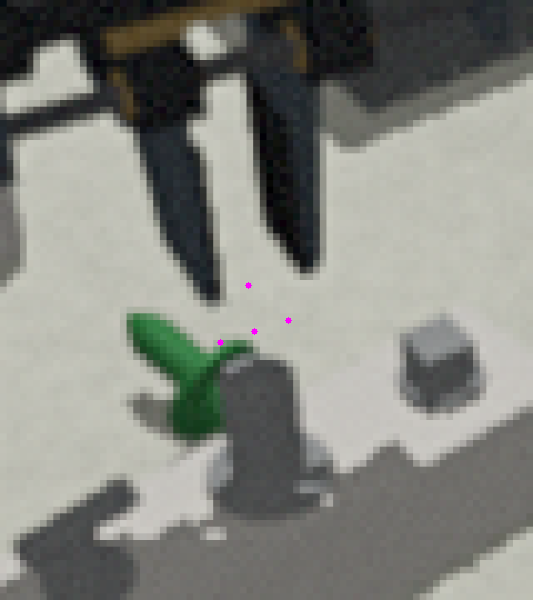

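Closing the jaws didn't change it: the tips still show about 6.5 px (18 mm) higher than the reported TCP, while their horizontal position agrees. So either the visible fingers end short of the TCP or the reading is biased. I'll open, go down to a nominal 60 and clamp gently, letting contact settle it.

drive_tool:
  increments:
    - [0.45,0,0,0,0]
    - [0.45,0,0,0,0]
    - [0.45,0,0,0,0]
    - [0.45,0,0,0,0]
    - [0.45,0,0,0,0]
    - [0.45,0,0,1.5,0]
    - [0.45,0,0,1.5,0]
    - [0.45,0,0,1.4,0]
    - [0.45,0,0,1.0,0]
    - [0.45,0,0,0,0]
    - [0.45,0,0,0,0]

```text
time_s: 9.87
eef_pos: [554.7, -247.3, 59.6]
eef_rot: [-3.141, 0.001, -0.141]
wrist_force: [-0.4, 0.1, 1.0]
gripper_width: 0.552
```

drive_tool:
  increments:
    - [1,0,0,0,0]
    - [1,0,0,0,0]
    - [1,0,0,0,0]
    - [1,0,0,0,0]
    - [1,0,0,0,0]
    - [1,0,0,0,0]
    - [1,0,0,0,0]
  grip_force: 8

```text
time_s: 10.45
eef_pos: [555.4, -247.6, 60.4]
eef_rot: [3.141, -0.001, -0.141]
wrist_force: [1.5, 0.4, 3.2]
gripper_width: 0.267
```

Run:
```python
from h import *
st=status.read_state();print(st['eef_pos'],st['eef_rot'],st['wrist_force'])
p=st['eef_pos'];q=proj('scene',[p,p+[0,0,18.8]])
s=snap('scene','s6.png')[:,:,::-1].copy()
o=cv2.resize(s[110:190,225:305],(600,600),interpolation=3)
for a,b in q: cv2.circle(o,(int((a-225)*7.5),int((b-110)*7.5)),3,(255,0,255),-1)
cv2.imwrite('pics/c6.png',o)
```

```text
[ 555.36795637 -247.62872369   60.42746445] [ 3.14134912e+00 -8.66971470e-04 -1.40637353e-01] [1.53659647 0.36354381 3.22831027]
```

View pics/c6.png

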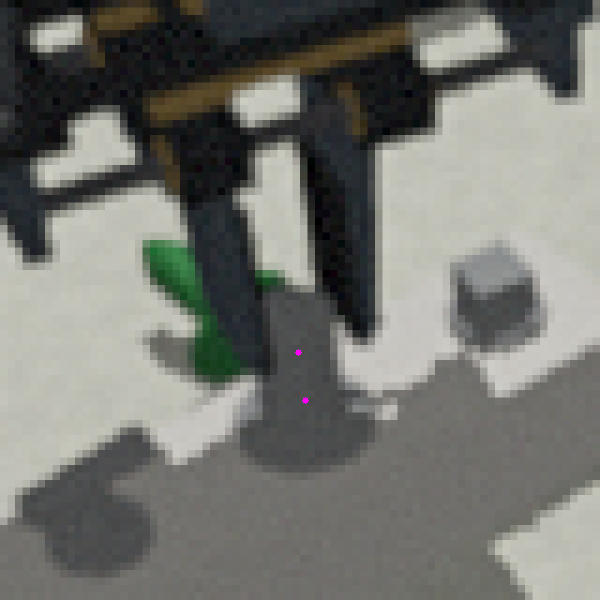

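The grip on the knob is good in x: the TCP shifted by under 1 mm and the width is about 25 mm. To centre y as well, I'll open, turn 90° and clamp again across the row.

drive_tool:
  increments:
    - [0.5,0,0,0,0]
    - [0.5,0,0,0,0]
    - [0.5,0,0,0,0]
    - [0.5,0,0,0,0]
    - [0.5,0,0,0,-7]
    - [0.5,0,0,0,-7]
    - [0.5,0,0,0,-7]
    - [0.5,0,0,0,-7]
    - [0.5,0,0,0,-7]
    - [0.5,0,0,0,-7]
    - [0.5,0,0,0,-7]
    - [0.5,0,0,0,-7]
    - [0.5,0,0,0,-7]
    - [0.5,0,0,0,-7]
    - [0.5,0,0,0,-7]
    - [0.5,0,0,0,-7]
    - [0.5,0,0,0,-6]
    - [0.5,0,0,0,0]

```text
time_s: 12.0
eef_pos: [554.8, -247.4, 59.9]
eef_rot: [-3.141, -0.0, 1.435]
wrist_force: [-0.7, 0.0, -0.1]
gripper_width: 0.5
```

drive_tool:
  increments:
    - [1,0,0,0,0]
    - [1,0,0,0,0]
    - [1,0,0,0,0]
    - [1,0,0,0,0]
    - [1,0,0,0,0]
    - [1,0,0,0,0]
    - [1,0,0,0,0]
    - [1,0,0,0,0]
  grip_force: 15

```text
time_s: 12.67
eef_pos: [555.0, -247.5, 60.1]
eef_rot: [3.141, 0.0, 1.43]
wrist_force: [-0.1, -1.6, 0.2]
gripper_width: 0.269
```

drive_tool:
  increments:
    - [1,0,0,0,0]
    - [1,0,0,0,0]
    - [1,0,0,-1.5,0]
    - [1,0,0,-2.5,0]
    - [1,0,0,-3,0]
    - [1,0,0,-3,0]
    - [1,0,0,0,0]
    - [1,0,0,0,0]
  grip_force: 30

```text
time_s: 13.33
eef_pos: [555.7, -247.7, 161.4]
eef_rot: [3.139, 0.001, 1.43]
wrist_force: [-0.2, 0.1, -2.9]
gripper_width: 0.258
```

drive_tool:
  increments:
    - [1,2.0,-0.12,0,0]
    - [1,2.95,-0.175,0,0]
    - [1,2.95,-0.175,0,0]
    - [1,2.95,-0.175,0,0]
    - [1,2.95,-0.175,0,0]
    - [1,2.95,-0.175,0,0]
    - [1,2.95,-0.175,0,0]
    - [1,2.95,-0.175,0,0]
    - [1,2.95,-0.175,0,0]
    - [1,2.95,-0.175,0,0]
    - [1,0.95,-0.055,0,0]
    - [1,0,0,0,0]

```text
time_s: 14.33
eef_pos: [578.0, 48.9, 158.4]
eef_rot: [-3.139, 0.0, 1.433]
wrist_force: [-0.2, -0.2, -1.7]
gripper_width: 0.262
```

drive_tool:
  increments:
    - [1,0,0,0,7]
    - [1,0,0,0,7]
    - [1,0,0,0,7]
    - [1,0,0,0,7]
    - [1,0,0,0,7]
    - [1,0,0,0,7]
    - [1,0,0,0,7]
    - [1,0,0,0,7]
    - [1,0,0,0,7]
    - [1,0,0,0,7]
    - [1,0,0,0,7]
    - [1,0,0,0,7]
    - [1,0,0,0,6]
    - [1,0,0,0,0]
    - [1,0,0,0,0]
    - [1,0,0,0,0]

```text
time_s: 15.67
eef_pos: [578.6, 46.5, 159.5]
eef_rot: [3.141, 0.001, -0.137]
wrist_force: [0.2, 0.4, -1.9]
gripper_width: 0.26
```

Run:
```python
from h import *
st=status.read_state();p=st['eef_pos'];print(p,st['eef_rot'],st['wrist_force'],st['gripper_width'])
tip=p-[0,0,54];q=np.vstack([proj('scene',[tip,tip+[0,0,44],[579,47,36],[579,47,49]])])
print(q)
s=snap('scene','s7.png')[:,:,::-1].copy();t=snap('top','t7.png')[:,:,::-1].copy()
o=cv2.resize(s[180:290,285:395],(440,440),interpolation=3)
for a,b in q: cv2.circle(o,(int((a-285)*4),int((b-180)*4)),2,(255,0,255),-1)
o2=cv2.resize(t[160:230,220:310],(360,280),interpolation=3);o2=cv2.copyMakeBorder(o2,0,160,0,0,0)
cv2.imwrite('pics/c7.png',np.hstack([o,o2]))
```

```text
[578.64430395  46.49535072 159.50200927] [ 3.14138994e+00  8.38950552e-04 -1.37494002e-01] [ 0.17649574  0.43471455 -1.88248702] 0.25995637903937996
[[334.4 237.2]
 [334.5 220.8]
 [334.3 260.8]
 [334.3 256.6]]
```

View pics/c7.png

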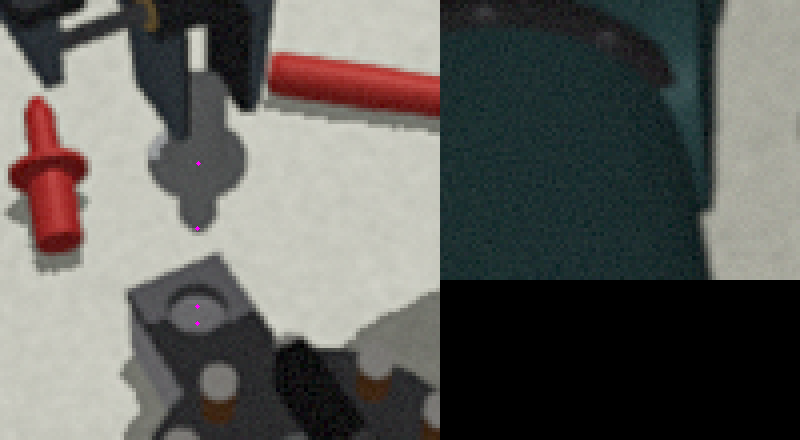

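The pin is held, its tip projects where expected, and the hole is concentric with the prediction (197,308). The red decoy is lying on the table, clear of the work. Next I insert the pin.

drive_tool:
  increments:
    - [1,0,0,2,0]
    - [1,0,0,2,0]
    - [1,0,0,1,0]
    - [1,0,0,0.8,0]
    - [1,0,0,0.8,0]
    - [1,0,0,0.8,0]
    - [1,0,0,0.8,0]
    - [1,0,0,0,0]

```text
time_s: 16.43
eef_pos: [578.3, 47.0, 76.7]
eef_rot: [3.141, 0.001, -0.14]
wrist_force: [-0.7, 0.5, -2.7]
gripper_width: 0.259
```

No contact so far. Now the last stretch.

drive_tool:
  increments:
    - [1,0,0,0.5,0]
    - [1,0,0,0.5,0]
    - [1,0,0,0.4,0]
    - [1,0,0,0.2,0]
    - [1,0,0,0.1,0]
    - [1,0,0,0.0,0]
    - [1,0,0,0,0]

```text
time_s: 17.02
eef_pos: [579.1, 47.1, 61.2]
eef_rot: [-3.142, -0.0, -0.141]
wrist_force: [0.2, 0.3, -1.2]
gripper_width: 0.256
```

drive_tool:
  increments:
    - [1,0,0,0.1,0]
    - [1,0,0,0.1,0]
    - [1,0,0,0.1,0]
    - [1,0,0,0,0]
    - [1,0,0,0,0]

```text
time_s: 17.43
eef_pos: [579.9, 47.0, 58.8]
eef_rot: [-3.141, -0.002, -0.141]
wrist_force: [-0.7, -1.4, 5.6]
gripper_width: 0.258
```

The force has turned upward (+5.6 N), so the flange is on the ear. I'll release and lift clear.

drive_tool:
  increments:
    - [0.6,0,0,0,0]
    - [0.55,0,0,0,0]
    - [0.5,0,0,0,0]
    - [0.5,0,0,0,0]
    - [0.5,0,0,0,0]
    - [0.5,0,0,0,0]
    - [0.5,0,0,-1,0]
    - [0.5,0,0,-2,0]
    - [0.5,0,0,-3,0]
    - [0.5,0,0,-3,0]
    - [0.5,0,0,-3,0]
    - [0.5,0,0,-3,0]
    - [0.5,0,0,0,0]
    - [0.5,0,0,0,0]

```text
time_s: 18.6
eef_pos: [580.0, 47.1, 210.4]
eef_rot: [-3.141, -0.004, -0.141]
wrist_force: [-0.7, 0.2, -0.6]
gripper_width: 0.504
```

Run:
```python
from h import *
print(status.read_state()['eef_pos'],status.read_state()['wrist_force'])
q=proj('scene',[[579,47,94],[579,47,54],[579,47,49]]);print(q)
s=snap('scene','s8.png')[:,:,::-1].copy()
o=cv2.resize(s[190:310,290:410],(600,600),interpolation=3)
for a,b in q: cv2.circle(o,(int((a-290)*5),int((b-190)*5)),2,(255,0,255),-1)
cv2.imwrite('pics/c8.png',o)
```

```text
[579.96739742  47.14580531 210.36888565] [-0.69998368  0.24370931 -0.59421423]
[[334.4 241.5]
 [334.3 255. ]
 [334.3 256.6]]
```

View pics/c8.png

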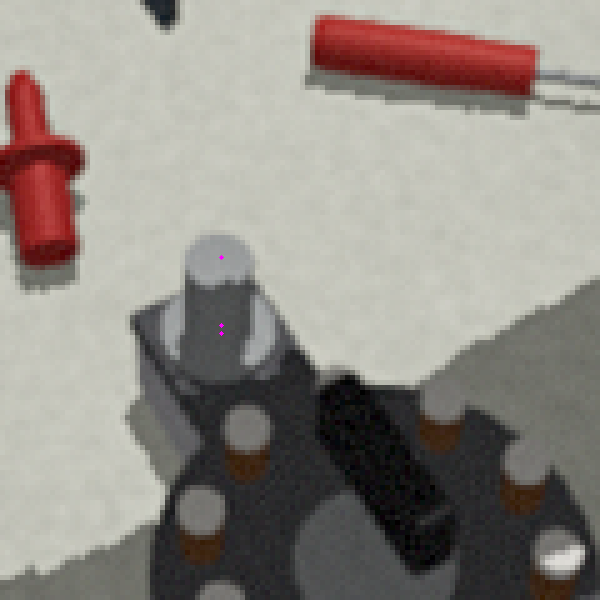

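The pin stands upright with its flange on the ear. The knob top is at (219,258), within a pixel of the prediction, and the gripper is clear. I'm handing in.

```bash
python3 -c "
from cell import env,status
print(status.read_state()['wrist_force']);env.hand_in()"
```

```text
[ 0.35675579  0.09139096 -0.49397492]
the job is handed in; nothing more can be done
```

The carousel is aligned, and the lock pin is through the ear and the tongue and released. I handed the job in at about 18.7 s of the 48 s; it reports no verdict.

- **Turning:** I turned the carousel about 52° by its handle. The ear hole and the tongue hole then lay at about the same angle, -97.8° and -98.1° from the scene camera.
- **Pin:** I took the round-knobbed pin from the middle place in the stand and centred the grip on it in both directions. I lowered it until the wrist force turned upward (+5.6 N, TCP at 58.8 mm), which matches the fully home height.
- **Last check:** The final picture shows the pin upright with its flange on the ear, its knob within a pixel of where it should be. The gripper was clear and the wrist force near zero.

**Checks that disagreed:**
- **Top camera:** it read about 3.5 mm off in x and y around the carousel compared with the arm and the scene camera, so I relied on those two. It put the ear at -100.1°, about 2° from the tongue's direction.
- **Fingertips:** in the scene picture they looked about 18 mm higher than the reported TCP. The grasp and the seating height agreed with the reported TCP.
- **Decoys:** the red and green pins were found lying on the table. I did not aim at them and felt no contact force, so they probably tipped over by themselves, but I can't confirm that.

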